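# Run a fingertip along a row of sample vials and press their caps home

### The arm

A 6-joint arm with a two-finger parallel gripper is mounted at the origin on the work surface. World frame = base frame: x ahead of the robot, y to its left, z up, the work surface at z = 0. Lengths are in m, angles in rad, forces in N, time in s.
With the tool pointing down it reaches from about 0.325 to 0.75 m from the base axis. Payload 7.6 kg.
Tool frame: the origin (TCP) lies at the very end of the fingers, on their centre line; the grasp point (between the pads) lies 19 mm behind it; z points along the fingers, x is the direction in which the jaws open and shut, and the axes are right-handed (so a half turn about z gives the same grasp; the last joint's range is limited). The gripper opens to 85 mm and grips with 20 to 120 N. Pads are 22 mm wide; open, the fingers measure 114 mm over their backs; the gripper's body (76 mm by 85 mm) begins 54 mm behind the grasp point. The pads swing forward as they close: fully open they stand 13 mm farther back than shut.
Start: joints at [1.159, 0.052, 1.401, -0, 1.689, -0.07], TCP at [0.176, 0.495, 0.231] pointing down, gripper open.
Joint ranges: [-2.9, 2.9], [-0.91, 2.17], [0.12, 2.37], [-1.06, 4.2], [0.26, 2.73], [-2.93, 2.93]. Speed limits (rad/s): [2.57, 2.57, 3.01, 3.14, 3.14, 3.14].

### API

Orientations are given as [roll, pitch, yaw] about the fixed x, y, z axes, in that order (R = Rz(yaw) Ry(pitch) Rx(roll)).
In Python, from workcell import manip gives the robot as it stands.
- The arm moves only by the shell command python3 -m handwheel 'ROWS' [FORCE]. ROWS is JSON, a list of rows, each a list of 7 numbers: the shift along the tool's x, y, z in m, then the turn, a rotation vector about the tool's x, y, z in degrees, then the finger opening in m, from 0 to 0.0854. In form: [[dx, dy, dz, ax, ay, az, claw], ...]. A call has 1 to 5 rows; each row is the pose to reach, as a shift and turn from the pose measured when the call began, along the tool's axes at that moment; what a row does not reach only later rows make up. A row lasts 1/12 s, in which the tool goes at most 41.7 mm and 7.16 degrees, less where a joint would pass 70% of its speed; a pose out of reach is approached as far as the arm can. A call with a gripper value outside its range is refused whole. The fingers move at their own pace and stop on an object; FORCE is the grip in N (left out, the last holds). Time passes only in rows, so rows that repeat a pose let the fingers close. It gives the time, the measured TCP pose, the force and the opening at its end, in the units of the state.
- manip.sense(): the state, without advancing time (a new reading comes with each control period).
- manip.capture(name): name is "scene" or "top" or "wrist"; returns a dict with "pixels" (400x640x3 uint8, red, green, blue), "fx", "fy", "cx", "cy" (pixels), "R" (3x3) and "t" (3): a world point X has camera coordinates R X + t; the wrist camera has in their place "T_tool_cam" (4x4, takes a point from camera to tool coordinates, whose origin is the TCP and whose axes are the tool frame's). Camera axes: x right, y down, z forward; pixel columns grow to the right and rows downward; lengths in m; the calibration is good to about 2 mm. A picture is of the moment at which its call begins: read the wrist's pose just before it. There is no depth.
- manip.job_done(): hands the job in, once; it reports no verdict.
The state is a dict: "time": time; "joint_positions": joint angles; "qvel": joint speeds; "effort": joint torques, N m; "ee_pos": TCP position; "tool_rot": TCP orientation; "contact_force": force on the tool from outside, world axes, zero at the start; "ft_torque": the same for the moment, N m; "width": finger opening in m.
Only numpy, scipy, OpenCV 4.12 (cv2) and the standard library are available. Lean on these libraries where they do the work, as an engineer would, in place of code of your own. Each camera call takes 0.05 s, during which the arm holds its last target. There are 200 camera calls.

### The job

Six small sample vials stand in one row of the aluminium block with their flat press-in caps only set in the mouths. Go along the row with your fingertips from the notched corner, the order in which the vials were filled, and press each cap gently but fully home in turn. Leave the vials standing in the block without lifting any of them, and do not disturb the two screw-cap vials or the things around the block.

Things in the scene. Friction and masses are not known exactly. Their poses are not given: they have to be found in the camera images.
- block: fixed aluminium block, 40 mm high, 2 rows of 6 pockets (28 mm wide, 30 deep). Origin at its underside, mid both rows; y along the rows, z up. Pockets at x = -22 and +22 mm, y = +85, +51, +17, -17, -51, -85 mm. Metal from x = -46 to +46, y = -106 to +138 mm, less a square notch at the -x, +y corner (x below -14, y above +106 mm). The job's row is at x = -22 mm; it begins at the notch
- vial1: loose straight amber glass vial, 26 mm across and 60 mm tall, standing in the job's row, number 1, next to the notched corner. Origin at the centre of its underside, z up; it stands on the pocket floor, 10 mm above the bench, so its rim is 70 mm above the bench
- vial2: loose straight amber glass vial, 26 mm across and 60 mm tall, standing in the job's row, number 2 counted from the notched corner. Origin at the centre of its underside, z up; it stands on the pocket floor, 10 mm above the bench, so its rim is 70 mm above the bench
- vial3: loose straight amber glass vial, 26 mm across and 60 mm tall, standing in the job's row, number 3 counted from the notched corner. Origin at the centre of its underside, z up; it stands on the pocket floor, 10 mm above the bench, so its rim is 70 mm above the bench
- vial4: loose straight amber glass vial, 26 mm across and 60 mm tall, standing in the job's row, number 4 counted from the notched corner. Origin at the centre of its underside, z up; it stands on the pocket floor, 10 mm above the bench, so its rim is 70 mm above the bench
- vial5: loose straight amber glass vial, 26 mm across and 60 mm tall, standing in the job's row, number 5 counted from the notched corner. Origin at the centre of its underside, z up; it stands on the pocket floor, 10 mm above the bench, so its rim is 70 mm above the bench
- vial6: loose straight amber glass vial, 26 mm across and 60 mm tall, standing in the job's row, number 6 counted from the notched corner. Origin at the centre of its underside, z up; it stands on the pocket floor, 10 mm above the bench, so its rim is 70 mm above the bench
- cap1 (a joint): how far the white press-in cap of vial 1 has gone down, m: 0 = standing 6 mm proud, 0.006 = home, its flange on the glass rim. Flat round flange 27 mm across and 4 mm thick, centred on the vial; its top is 80 mm above the bench at 0 and 74 mm when home. Starts at 0 to 0.002. It is a friction fit: a push of about 4 N moves it straight down and it stays where it is left
- cap2 (a joint): how far the white press-in cap of vial 2 has gone down, m: 0 = standing 6 mm proud, 0.006 = home, its flange on the glass rim. Flat round flange 27 mm across and 4 mm thick, centred on the vial; its top is 80 mm above the bench at 0 and 74 mm when home. Starts at 0 to 0.002. It is a friction fit: a push of about 4 N moves it straight down and it stays where it is left
- cap3 (a joint): how far the white press-in cap of vial 3 has gone down, m: 0 = standing 6 mm proud, 0.006 = home, its flange on the glass rim. Flat round flange 27 mm across and 4 mm thick, centred on the vial; its top is 80 mm above the bench at 0 and 74 mm when home. Starts at 0 to 0.002. It is a friction fit: a push of about 4 N moves it straight down and it stays where it is left
- cap4 (a joint): how far the white press-in cap of vial 4 has gone down, m: 0 = standing 6 mm proud, 0.006 = home, its flange on the glass rim. Flat round flange 27 mm across and 4 mm thick, centred on the vial; its top is 80 mm above the bench at 0 and 74 mm when home. Starts at 0 to 0.002. It is a friction fit: a push of about 4 N moves it straight down and it stays where it is left
- cap5 (a joint): how far the white press-in cap of vial 5 has gone down, m: 0 = standing 6 mm proud, 0.006 = home, its flange on the glass rim. Flat round flange 27 mm across and 4 mm thick, centred on the vial; its top is 80 mm above the bench at 0 and 74 mm when home. Starts at 0 to 0.002. It is a friction fit: a push of about 4 N moves it straight down and it stays where it is left
- cap6 (a joint): how far the white press-in cap of vial 6 has gone down, m: 0 = standing 6 mm proud, 0.006 = home, its flange on the glass rim. Flat round flange 27 mm across and 4 mm thick, centred on the vial; its top is 80 mm above the bench at 0 and 74 mm when home. Starts at 0 to 0.002. It is a friction fit: a push of about 4 N moves it straight down and it stays where it is left
- screw_vial1: bystander: loose amber vial with a taller ribbed screw cap, 26 mm across, 74 mm tall, third place of the other row. Origin at the centre of its underside; its top is 84 mm above the bench
- screw_vial2: bystander: the same kind of screw-cap vial, fifth place of the other row
- beaker: bystander: small empty glass beaker, 46 mm across, 60 mm tall, on the bench beside the other row. Origin at the centre of its underside
- dropper: bystander: amber dropper bottle with a rubber teat, 37 mm across, 105 mm tall, on the bench beside the other row. Origin at the centre of its underside
- tweezers: bystander: steel tweezers, 120 mm long, 8 mm high, lying on the bench on the job's side of the block. Origin at the underside of the middle
- marker: bystander: marker pen, 134 mm long, 14 mm high, lying on the bench on the job's side of the block. Origin at the underside of the middle
- cap_dish: bystander: clear round dish, 60 mm across, 15 mm high, with three spare caps in it, off the end of the block away from the notch. Origin at the centre of its underside
Mind the look-alikes: they are no part of the job. What is shaped like the vial5 but red or yellow is not meant.

How it is judged:
On the way, in this order (a step that is already met when the one before it is completed fails the run):
1. the cap of vial 1, counted from the notched corner, is pressed home (value of joint cap1 above 0.0048 m), for 0.1 s.
2. the cap of vial 2, counted from the notched corner, is pressed home after that of vial 1 (value of joint cap2 above 0.0048 m), for 0.1 s.
3. the cap of vial 3, counted from the notched corner, is pressed home after that of vial 2 (value of joint cap3 above 0.0048 m), for 0.1 s.
4. the cap of vial 4, counted from the notched corner, is pressed home after that of vial 3 (value of joint cap4 above 0.0048 m), for 0.1 s.
5. the cap of vial 5, counted from the notched corner, is pressed home after that of vial 4 (value of joint cap5 above 0.0048 m), for 0.1 s.
6. the cap of vial 6, counted from the notched corner, is pressed home after that of vial 5 (value of joint cap6 above 0.0048 m), for 0.1 s.
At the end, for the whole second after the job is handed in: All six caps are home (each pressed down at least 4.8 mm of its 6 mm), and all six vials stand at rest on the floors of their pockets (underside less than 13 mm above the bench), upright within 0.12 rad (value of joint each of cap1, cap2, cap3, cap4, cap5, cap6 above 0.0048 m and height (world z) of each of vial1, vial2, vial3, vial4, vial5, vial6 below 0.013 m and angle between each of vial1, vial2, vial3, vial4, vial5, vial6's own z axis and vertical below 0.12 rad and linear speed of each of vial1, vial2, vial3, vial4, vial5, vial6 below 0.02 m/s); the robot touches nothing.
It fails at once if a vial of the row is lifted 8 mm or more (height (world z) of any of vial1, vial2, vial3, vial4, vial5, vial6 above 0.018 m).
It fails at once if the fingers push on a vial or its cap with more than 40 N (contact force between the fingers and vial1 above 40 N or contact force between the fingers and vial2 above 40 N or contact force between the fingers and vial3 above 40 N or contact force between the fingers and vial4 above 40 N or contact force between the fingers and vial5 above 40 N or contact force between the fingers and vial6 above 40 N).
It fails at once if a screw-cap vial or a thing around the block is moved by more than 15 mm (distance of any of screw_vial1, screw_vial2, beaker, dropper, tweezers, marker, cap_dish from where it was at the start of the episode above 0.015 m).
It fails at once if a screw-cap vial, the beaker or the dropper bottle is tipped by more than 0.3 rad (angle between any of screw_vial1, screw_vial2, beaker, dropper's own z axis and vertical above 0.3 rad).
It also fails if it takes over 48 s, if anything falls off the work surface, if the arm or the gripper's body presses on something with over 40 N, if the wrist force passes 120 N, or if a joint passes its speed limit or range.

## Working session

There is one attempt and no reset: what is moved stays moved. The work goes in short steps, Python scripts to look and compute and a shell command to move; the robot and the scene stay as the last step left them, time stands still between calls to the robot, and variables do not carry over. Pictures are saved under pics/ and viewed, about 8 in all and at most 12, crops included, and the job is handed in when it is done.

```bash
ls; mkdir -p pics; python3 - <<'E'
from workcell import manip
import cv2
print(manip.sense())
for n in("scene","top"):
    c=manip.capture(n); cv2.imwrite(f"pics/{n}0.png",c["pixels"][:,:,::-1]); print(n,{k:v for k,v in c.items() if k!="pixels"})
E
```

```text
pics
{'time': 0.0, 'joint_positions': array([ 1.15871808e+00,  5.28594258e-02,  1.40173493e+00, -1.18225569e-06,
        1.68857954e+00, -7.02967982e-02]), 'qvel': array([-7.39972644e-05, -2.45404394e-03,  2.11946868e-04,  1.13577406e-03,
       -1.18514568e-06, -7.64060472e-04]), 'effort': array([ 1.14637584e-05, -3.81665039e+01, -3.60190451e+01, -3.21766686e-05,
        6.16968493e-03,  3.54190149e-05]), 'ee_pos': array([0.17581988, 0.49436853, 0.23045541]), 'tool_rot': array([-3.14148276e+00,  1.57741641e-03,  1.22901482e+00]), 'contact_force': array([-0.10260248,  0.48799811, -0.3188924 ]), 'ft_torque': array([0.02174621, 0.02205771, 0.02992948]), 'width': 0.0851303595761374}
scene {'fx': 424.5926028967027, 'fy': 424.5926028967027, 'cx': 316.40333530143516, 'cy': 199.95644882011297, 'R': array([[ 5.83817454e-01,  8.11884952e-01, -6.36692626e-05],
       [ 6.98795275e-01, -5.02535845e-01, -5.09060790e-01],
       [-4.13330791e-01,  2.97154083e-01, -8.60730566e-01]]), 't': array([-0.35641139, -0.34437775,  0.96163212])}
top {'fx': 430.7149476150476, 'fy': 430.7149476150476, 'cx': 322.3132484954968, 'cy': 204.5038977502904, 'R': array([[ 0.02394007, -0.99926407,  0.02996978],
       [-0.99446959, -0.02687026, -0.10152942],
       [ 0.10226   , -0.02737341, -0.99438101]]), 't': array([0.01932071, 0.55894829, 0.84671633])}
```

View pics/scene0.png

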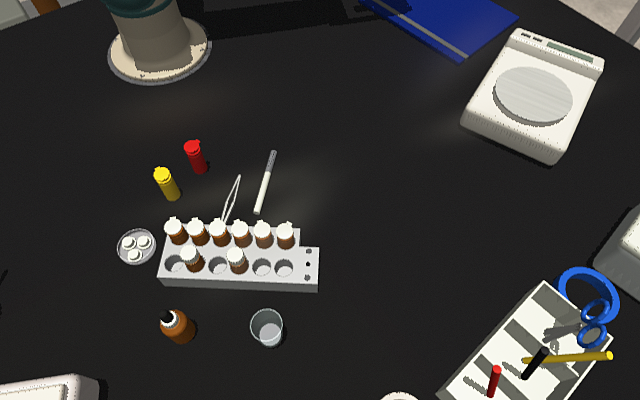

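View pics/top0.png

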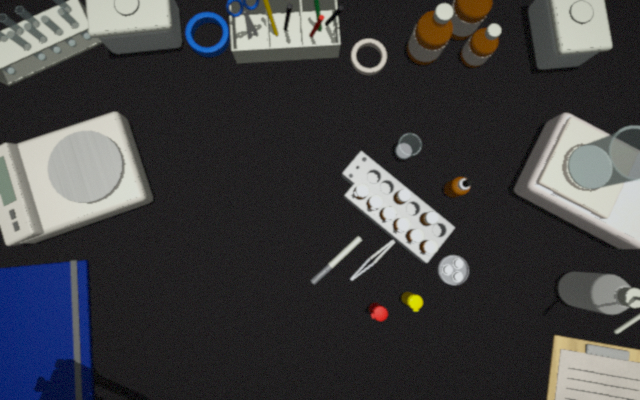

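The job row is the one on the robot's side. The notch is at the right end in the scene view (about 300,240) and the left end in the top view (about 345,185). Next I'll enlarge both views.

```bash
python3 - <<'E'
import cv2,numpy as np
a=cv2.imread("pics/scene0.png")[210:300,150:330]; b=cv2.imread("pics/top0.png")[145:270,335:465]
a=cv2.resize(a,None,fx=4,fy=4,interpolation=2); b=cv2.resize(b,None,fx=4.5,fy=4.5,interpolation=2)
for im,s,x0,y0 in((a,4,150,210),(b,4.5,335,145)):
    for x in range(x0//10*10+10,x0+200,10):
        if (x-x0)*s<im.shape[1]: cv2.putText(im,str(x),(int((x-x0)*s),10),0,.35,(0,255,0),1); im[::6,int((x-x0)*s)]=(0,255,0)
    for y in range(y0//10*10+10,y0+200,10):
        if (y-y0)*s<im.shape[0]: cv2.putText(im,str(y),(0,int((y-y0)*s)),0,.35,(0,255,0),1); im[int((y-y0)*s),::6]=(0,255,0)
cv2.imwrite("pics/a.png",a);cv2.imwrite("pics/b.png",b)
E
```

```text
(no output)
```

View pics/a.png

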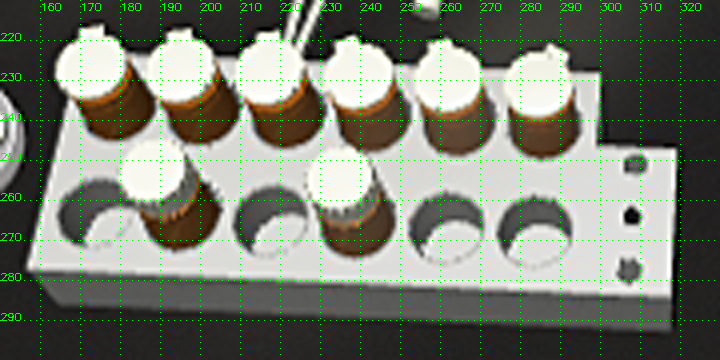

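View pics/b.png

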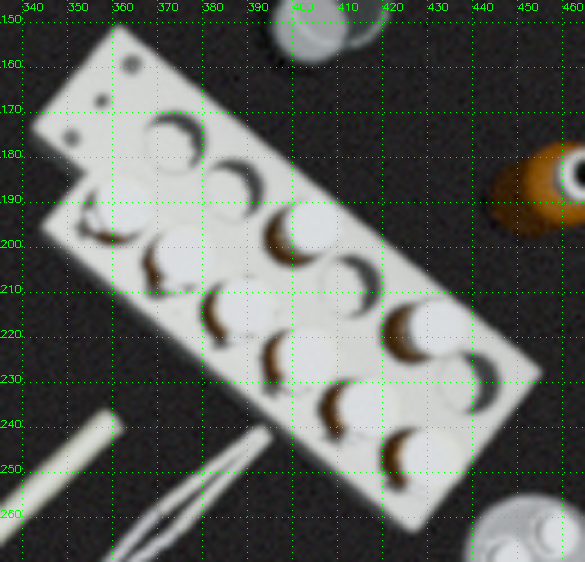

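Both views show the row: cap 1 is at the notch and cap 6 at the dish end. The six notch and outline corners are clear in the top view. I'll fit the block pose from rays.

```bash
cat >h.py <<'E'
import numpy as np
from scipy.spatial.transform import Rotation as Ro
TY=[85,51,17,-17,-51,-85]
def ray(c,px,z):
    px=np.atleast_2d(px).astype(float)
    d=np.c_[(px[:,0]-c["cx"])/c["fx"],(px[:,1]-c["cy"])/c["fy"],np.ones(len(px))]@c["R"]
    o=-c["R"].T@c["t"]
    return (o+d*((z-o[2])/d[:,2])[:,None])[:,:2]
def fit(L,W):
    L=np.array(L,float);W=np.array(W)
    lm,wm=L.mean(0),W.mean(0);l=L-lm;w=W-wm
    th=np.arctan2((l[:,0]*w[:,1]-l[:,1]*w[:,0]).sum(),(l*w).sum())
    R=np.array([[np.cos(th),-np.sin(th)],[np.sin(th),np.cos(th)]])
    t=wm-R@lm
    return th,t,R,1e3*(W-(L@R.T+t))
E
python3 - <<'E'
from workcell import manip
from h import *
np.set_printoptions(precision=4,suppress=True)
c=manip.capture("top");s=manip.capture("scene")
K=[(46,138),(-14,138),(-14,106),(-46,106),(-46,-106),(46,-106)]
P=[(361.5,150.5),(342,173.5),(354,184),(344,195.5),(427,263.5),(455,228)]
C=[(-22,y) for y in TY]
for nm,L,W in(("topcorners",K,ray(c,P,.04)),
 ("topcaps",C,ray(c,[(361.5,191),(375.5,202),(389.5,213.5),(403,225),(416,236),(430,247)],.079)),
 ("scenecaps",C,ray(s,[(283.5,231.5),(260,229.5),(237.5,228),(215.5,227.5),(193.5,226.5),(171.5,226)],.079)),
 ("scenecorn",[(46,138),(46,-106),(-14,106),(-14,138)],ray(s,[(317.5,284),(157.5,277.5),(299,247),(319,247)],.04))):
    th,t,R,r=fit(np.array(L)/1e3,W); print(nm,th,t,"cap1",R@[-.022,.085]+t,"cap6",R@[-.022,-.085]+t,"\n",r.round(1).tolist())
st=manip.sense();print(st["ee_pos"],st["tool_rot"])
E
```

```text
topcorners -0.6683668207560534 [ 0.5467 -0.1219] cap1 [ 0.5821 -0.0416] cap6 [ 0.4767 -0.175 ] 
 [[1.4, -1.1], [-0.1, 0.5], [-1.0, 1.0], [0.2, 0.9], [-0.2, -0.7], [-0.3, -0.5]]
topcaps -0.6692871087982581 [ 0.5461 -0.1203] cap1 [ 0.5816 -0.0399] cap6 [ 0.4762 -0.1733] 
 [[-0.4, 0.1], [0.1, -0.5], [-0.2, -1.0], [-0.5, -0.5], [0.2, 1.1], [1.0, 0.8]]
scenecaps -0.676004929620865 [ 0.5492 -0.1239] cap1 [ 0.5853 -0.0439] cap6 [ 0.4789 -0.1765] 
 [[1.5, 0.1], [-0.7, -0.3], [-1.5, -0.0], [-0.3, -0.1], [0.0, 0.2], [1.1, 0.1]]
scenecorn -0.6644374749157628 [ 0.551 -0.122] cap1 [ 0.5861 -0.0415] cap6 [ 0.4813 -0.1754] 
 [[-0.3, -0.5], [0.6, 1.1], [0.6, -0.5], [-0.8, -0.2]]
[0.1759 0.4945 0.2308] [-3.1415  0.0009  1.229 ]
```

```bash
cat >plan.py <<'E'
from workcell import manip
from h import *
import sys
st=manip.sense();R=Ro.from_euler("xyz",st["tool_rot"])
tgt=np.array([float(v) for v in sys.argv[1:4]]);yaw=float(sys.argv[4]) if len(sys.argv)>4 else -.669
Rt=Ro.from_euler("xyz",[np.pi,0,yaw])
print("t",round(float(st["time"]),2),"pos",st["ee_pos"].round(4),"rot",st["tool_rot"].round(4),"F",st["contact_force"].round(2),"w",round(st["width"],4))
print("shift mm",(1e3*R.inv().apply(tgt-st["ee_pos"])).round(1),"turn deg",np.degrees((R.inv()*Rt).as_rotvec()).round(2))
E
python3 -m handwheel '[[0,0,0,0,0,7,0],[0,0,0,0,0,14,0],[0,0,0,0,0,21,0],[0,0,0,0,0,27.2,0],[0,0,0,0,0,27.2,0]]' 20
for i in 1; do :; done
python3 -m handwheel '[[0,0,0,0,0,7,0],[0,0,0,0,0,14,0],[0,0,0,0,0,21,0],[0,0,0,0,0,28,0],[0,0,0,0,0,35,0]]'
python3 -m handwheel '[[0,0,0,0,0,7,0],[0,0,0,0,0,14,0],[0,0,0,0,0,21,0],[0,0,0,0,0,28,0],[0,0,0,0,0,35,0]]'
python3 plan.py 0.53 -0.108 0.23
```

```text
time: 0.62
ee_pos: [0.1759, 0.4944, 0.2306]
tool_rot: [3.141, 0.001, 0.75]
contact_force: [0.2, 0.1, 0.1]
width: 0.0257
time: 1.03
ee_pos: [0.1758, 0.4943, 0.2304]
tool_rot: [3.14, 0.001, 0.137]
contact_force: [0.3, 0.8, -0.1]
width: 0.0001
time: 1.45
ee_pos: [0.1758, 0.4943, 0.2302]
tool_rot: [3.14, -0.0, -0.476]
contact_force: [0.3, 0.6, 0.2]
width: 0.0001
t 1.45 pos [0.1758 0.4943 0.2302] rot [ 3.1395e+00 -1.0000e-04 -4.7550e-01] F [0.31 0.55 0.17] w 0.0001
shift mm [590.6 373.3   1.1] turn deg [ 0.12 -0.02 11.09]
```

```bash
python3 -m handwheel '[[0.034,0.021,0,0,0,4,0],[0.067,0.042,0,0,0,8,0],[0.101,0.064,0,0,0,11.1,0],[0.134,0.085,0,0,0,11.1,0],[0.168,0.106,0,0,0,11.1,0]]' 
python3 -m handwheel '[[0.034,0.013,0,0,0,0,0],[0.067,0.026,0,0,0,0,0],[0.1,0.039,0,0,0,0,0],[0.134,0.052,0,0,0,0,0],[0.168,0.065,0,0,0,0,0]]'
python3 -m handwheel '[[0.034,0.013,0,0,0,0,0],[0.067,0.026,0,0,0,0,0],[0.1,0.039,0,0,0,0,0],[0.134,0.052,0,0,0,0,0],[0.168,0.065,0,0,0,0,0]]'
python3 plan.py 0.53 -0.108 0.23
```

```text
time: 1.87
ee_pos: [0.2769, 0.3215, 0.2304]
tool_rot: [3.14, -0.001, -0.665]
contact_force: [1.2, -0.3, 0.9]
width: 0.0002
time: 2.28
ee_pos: [0.3695, 0.1651, 0.2307]
tool_rot: [3.14, -0.001, -0.661]
contact_force: [0.6, 0.6, -0.1]
width: 0.0003
time: 2.7
ee_pos: [0.4628, 0.0088, 0.231]
tool_rot: [3.141, -0.001, -0.657]
contact_force: [1.4, 1.9, 0.2]
width: -0.0001
t 2.7 pos [0.4628 0.0088 0.231 ] rot [ 3.1405e+00 -1.1000e-03 -6.5710e-01] F [1.41 1.87 0.17] w -0.0001
shift mm [124.5  51.4   1.2] turn deg [ 0.06 -0.06  0.68]
```

```bash
python3 -m handwheel '[[0.034,0.014,0,0,0,0.7,0],[0.067,0.028,0,0,0,0.7,0],[0.1,0.041,0,0,0,0.7,0],[0.1245,0.0514,0,0,0,0.7,0],[0.1245,0.0514,0,0,0,0.7,0]]'
python3 - <<'E'
from workcell import manip
import cv2
from h import *
st=manip.sense();c=manip.capture("wrist")
cv2.imwrite("pics/w0.png",c["pixels"][:,:,::-1])
R=Ro.from_euler("xyz",st["tool_rot"]).as_matrix();T=np.array(c["T_tool_cam"])
print(st["ee_pos"],st["tool_rot"],T.round(3).tolist(),c["fx"],c["cx"],c["cy"])
np.savez("w0",R=(R@T[:3,:3]).T,t=-(R@T[:3,:3]).T@(R@T[:3,3]+st["ee_pos"]),fx=c["fx"],fy=c["fy"],cx=c["cx"],cy=c["cy"])
E
```

```text
time: 3.12
ee_pos: [0.531, -0.1119, 0.23]
tool_rot: [3.139, -0.001, -0.67]
contact_force: [-0.7, -0.1, -0.7]
width: -0.0001
[ 0.53096387 -0.11188177  0.23001674] [ 3.13909795e+00 -5.55050178e-04 -6.69742171e-01] [[1.0, -0.001, -0.001, -0.0], [0.001, 0.946, 0.325, -0.084], [0.0, -0.325, 0.946, -0.143], [0.0, 0.0, 0.0, 1.0]] 294.49323184379165 320.24301997288694 198.0988039597632
```

View pics/w0.png

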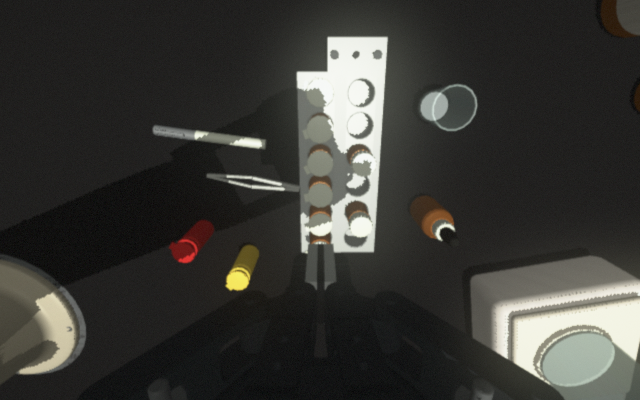

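The wrist view shows the row straight up the image. The notch is at (297-327,72), and the corners are at (327,37), (387,38), (374,252) and (299,252). Cross-check from these:

```bash
python3 - <<'E'
from h import *
np.set_printoptions(precision=4,suppress=True)
c=np.load("w0.npz")
L=np.array([(-14,138),(46,138),(-14,106),(-46,106),(46,-106),(-46,-106)])/1e3
th,t,R,r=fit(L,ray(c,[(327.5,37.5),(387.5,38),(327.5,72),(297,72),(374,252),(299,252)],.04))
print(th,t,"cap1",R@[-.022,.085]+t,"cap6",R@[-.022,-.085]+t,r.round(1).tolist())
C=[(-.022,y/1e3) for y in TY[1:4]]
th,t,R,r=fit(C,ray(c,[(319.5,127),(320,160),(320,193)],.079));print("caps",th,R@[-.022,.085]+t,R@[-.022,-.085]+t,r.round(1).tolist())
E
python3 plan.py 0.583 -0.0415 0.11
```

```text
-0.6738084404236813 [ 0.5486 -0.1231] cap1 [ 0.5844 -0.0429] cap6 [ 0.4784 -0.1757] [[-0.3, 0.1], [-0.2, -0.3], [0.0, -0.1], [0.2, -0.3], [1.7, -0.7], [-1.3, 1.3]]
caps -0.6635229824856909 [ 0.5864 -0.04  ] [ 0.4817 -0.1739] [[-0.5, -0.4], [0.6, 0.6], [-0.2, -0.1]]
t 3.17 pos [ 0.5303 -0.1099  0.2302] rot [ 3.1398e+00  3.0000e-04 -6.6900e-01] F [-0.37  1.41 -0.7 ] w 0.0001
shift mm [ -1.1 -86.6 120.1] turn deg [ 0.1   0.02 -0.  ]
```

All the measurements agree to within about 3 mm, so I'll use cap1 (0.584,-0.042), cap6 (0.478,-0.175) and a yaw of -0.67. Next I move to above cap 1.

```bash
python3 -m handwheel '[[0,-0.029,0,0,0,0,0],[0,-0.058,0.02,0,0,0,0],[0,-0.086,0.05,0,0,0,0],[0,-0.0866,0.08,0,0,0,0],[0,-0.0866,0.11,0,0,0,0]]'
python3 -m handwheel '[[0,0,0,0,0,0,0]]'
python3 plan.py 0.584 -0.042 0.09
```

```text
time: 3.58
ee_pos: [0.584, -0.0397, 0.1188]
tool_rot: [3.14, 0.0, -0.663]
contact_force: [0.8, 0.0, -0.0]
width: -0.0
time: 3.67
ee_pos: [0.5805, -0.0381, 0.1118]
tool_rot: [3.134, 0.01, -0.659]
contact_force: [-1.0, -0.3, -1.3]
width: 0.0003
t 3.67 pos [ 0.5805 -0.0381  0.1118] rot [ 3.1344  0.0103 -0.6591] F [-0.97 -0.32 -1.34] w 0.0003
shift mm [ 5.4  0.8 21.8] turn deg [0.42 0.59 0.57]
```

```bash
python3 -m handwheel '[[0.0054,0.0008,0.007,0.4,0.6,0.6,0],[0.0054,0.0008,0.014,0.4,0.6,0.6,0],[0.0054,0.0008,0.022,0.4,0.6,0.6,0],[0.0054,0.0008,0.022,0.4,0.6,0.6,0],[0.0054,0.0008,0.022,0.4,0.6,0.6,0]]'
python3 plan.py 0.584 -0.042 0.079
```

```text
time: 4.08
ee_pos: [0.5841, -0.0419, 0.0905]
tool_rot: [-3.142, -0.001, -0.669]
contact_force: [1.0, 0.9, 0.2]
width: 0.0002
t 4.08 pos [ 0.5841 -0.0419  0.0905] rot [-3.1416e+00 -6.0000e-04 -6.6900e-01] F [1.   0.89 0.22] w 0.0002
shift mm [-0.   0.1 11.5] turn deg [-0.   -0.03  0.  ]
```

```bash
python3 -m handwheel '[[0,0,0.004,0,0,0,0],[0,0,0.008,0,0,0,0],[0,0,0.011,0,0,0,0],[0,0,0.013,0,0,0,0],[0,0,0.0145,0,0,0,0]]'
python3 plan.py 0.584 -0.042 0.074
```

```text
time: 4.5
ee_pos: [0.5843, -0.042, 0.0763]
tool_rot: [-3.141, -0.001, -0.669]
contact_force: [-1.3, 0.1, 3.9]
width: 0.0002
t 4.5 pos [ 0.5843 -0.042   0.0763] rot [-3.1413e+00 -1.0000e-03 -6.6900e-01] F [-1.27  0.09  3.92] w 0.0002
shift mm [-0.2  0.2  2.3] turn deg [-0.02 -0.06  0.  ]
```

4 N of contact with the cap moving, as expected. I'll continue to home, then check the force.

```bash
python3 -m handwheel '[[0,0,0.0006,0,0,0,0],[0,0,0.0012,0,0,0,0],[0,0,0.0017,0,0,0,0],[0,0,0.002,0,0,0,0],[0,0,0.002,0,0,0,0]]'
python3 -m handwheel '[[0,0,0.0003,0,0,0,0],[0,0,0.0005,0,0,0,0]]'
```

```text
time: 4.92
ee_pos: [0.5843, -0.042, 0.0744]
tool_rot: [-3.141, -0.001, -0.669]
contact_force: [-0.7, 0.5, 4.1]
width: -0.0004
time: 5.08
ee_pos: [0.5844, -0.042, 0.0741]
tool_rot: [-3.141, -0.001, -0.669]
contact_force: [-1.1, -0.2, 3.9]
width: 0.0001
```

```bash
python3 -m handwheel '[[0,0,0.0002,0,0,0,0],[0,0,0.0004,0,0,0,0]]'
python3 -m handwheel '[[0,0,0.0002,0,0,0,0],[0,0,0.0003,0,0,0,0]]'
```

```text
time: 5.25
ee_pos: [0.5846, -0.042, 0.0741]
tool_rot: [-3.141, -0.002, -0.669]
contact_force: [-1.4, 0.2, 6.8]
width: 0.0001
time: 5.42
ee_pos: [0.5847, -0.042, 0.0741]
tool_rot: [-3.141, -0.002, -0.669]
contact_force: [-1.6, 0.8, 5.2]
width: 0.0003
```

Cap 1 is home: the tool stops at z=0.0741 and the force rises above the 4 N slip level. Next is cap 2, at (0.563,-0.0687).

```bash
python3 -m handwheel '[[0,0,-0.016,0,0,0,0],[0,0.006,-0.018,0,0,0,0],[0,0.02,-0.018,0,0,0,0],[0,0.034,-0.018,0,0,0,0],[0,0.034,-0.018,0,0,0,0]]'
python3 -m handwheel '[[0,0,0,0,0,0,0],[0,0,0,0,0,0,0]]'
python3 plan.py 0.5629 -0.0686 0.076
```

```text
time: 5.83
ee_pos: [0.5614, -0.071, 0.0909]
tool_rot: [3.141, -0.001, -0.671]
contact_force: [0.1, -0.6, 1.2]
width: 0.0002
time: 6.0
ee_pos: [0.5607, -0.0716, 0.09]
tool_rot: [3.14, 0.001, -0.672]
contact_force: [0.7, 0.6, -0.6]
width: -0.0
t 6.0 pos [ 0.5607 -0.0716  0.09  ] rot [ 3.140e+00  6.000e-04 -6.723e-01] F [ 0.73  0.62 -0.62] w -0.0
shift mm [-0.1 -3.8 14. ] turn deg [ 0.09  0.04 -0.19]
```

```bash
python3 -m handwheel '[[0,-0.0038,0.001,0,0,0,0],[0,-0.0038,0.005,0,0,0,0],[0,-0.0038,0.009,0,0,0,0],[0,-0.0038,0.012,0,0,0,0],[0,-0.0038,0.014,0,0,0,0]]'
python3 plan.py 0.5629 -0.0686 0.0741
```

```text
time: 6.42
ee_pos: [0.5632, -0.0684, 0.0759]
tool_rot: [3.14, 0.0, -0.672]
contact_force: [-0.8, 0.0, 3.4]
width: -0.0002
t 6.42 pos [ 0.5632 -0.0684  0.0759] rot [ 3.1403e+00  5.0000e-04 -6.7180e-01] F [-0.79  0.04  3.39] w -0.0002
shift mm [-0.1  0.4  1.8] turn deg [ 0.07  0.03 -0.16]
```

```bash
python3 -m handwheel '[[0,0,0.0006,0,0,0,0],[0,0,0.0012,0,0,0,0],[0,0,0.0018,0,0,0,0],[0,0,0.0021,0,0,0,0],[0,0,0.0021,0,0,0,0]]'
python3 -m handwheel '[[0,0,0.0003,0,0,0,0],[0,0,0.0005,0,0,0,0]]'
```

```text
time: 6.83
ee_pos: [0.5634, -0.0684, 0.0741]
tool_rot: [3.141, 0.0, -0.672]
contact_force: [-0.2, 1.3, 4.5]
width: 0.0002
time: 7.0
ee_pos: [0.5636, -0.0684, 0.0741]
tool_rot: [3.141, -0.001, -0.672]
contact_force: [-2.0, 0.7, 6.4]
width: 0.0001
```

Cap 2 is home. On to cap 3, at (0.5418,-0.0953).

```bash
python3 -m handwheel '[[0,0,-0.016,0,0,0,0],[0,0.006,-0.018,0,0,0,0],[0,0.02,-0.018,0,0,0,0],[0,0.034,-0.018,0,0,0,0],[0,0.034,-0.018,0,0,0,0]]'
python3 plan.py 0.5418 -0.0953 0.076
```

```text
time: 7.42
ee_pos: [0.5402, -0.0973, 0.0909]
tool_rot: [3.139, 0.001, -0.674]
contact_force: [-0.2, 0.7, 0.5]
width: -0.0001
t 7.42 pos [ 0.5402 -0.0973  0.0909] rot [ 3.1392e+00  1.1000e-03 -6.7410e-01] F [-0.2   0.66  0.47] w -0.0001
shift mm [ 0.  -2.6 14.9] turn deg [ 0.14  0.07 -0.29]
```

```bash
python3 -m handwheel '[[0,-0.0026,0.001,0,0,-0.3,0],[0,-0.0026,0.005,0,0,-0.3,0],[0,-0.0026,0.009,0,0,-0.3,0],[0,-0.0026,0.012,0,0,-0.3,0],[0,-0.0026,0.015,0,0,-0.3,0]]'
python3 -m handwheel '[[0,0,0.0006,0,0,0,0],[0,0,0.0012,0,0,0,0],[0,0,0.0016,0,0,0,0],[0,0,0.0018,0,0,0,0],[0,0,0.0018,0,0,0,0]]'
```

```text
time: 7.83
ee_pos: [0.542, -0.0951, 0.0757]
tool_rot: [3.139, 0.001, -0.668]
contact_force: [-0.2, 0.0, 4.2]
width: -0.0002
time: 8.25
ee_pos: [0.5421, -0.0951, 0.0741]
tool_rot: [3.139, 0.001, -0.668]
contact_force: [-0.8, -0.1, 2.9]
width: -0.0001
```

```bash
python3 -m handwheel '[[0,0,0.0003,0,0,0,0],[0,0,0.0006,0,0,0,0]]'
python3 -m handwheel '[[0,0,-0.016,0,0,0,0],[0,0.006,-0.018,0,0,0,0],[0,0.02,-0.018,0,0,0,0],[0,0.034,-0.018,0,0,0,0],[0,0.034,-0.018,0,0,0,0]]'
python3 plan.py 0.5207 -0.1219 0.076
```

```text
time: 8.42
ee_pos: [0.5424, -0.0952, 0.0741]
tool_rot: [3.14, -0.0, -0.668]
contact_force: [-1.2, 0.9, 7.8]
width: 0.0002
time: 8.83
ee_pos: [0.5192, -0.124, 0.091]
tool_rot: [3.138, 0.001, -0.67]
contact_force: [-1.0, 0.8, -0.2]
width: -0.0006
t 8.83 pos [ 0.5192 -0.124   0.091 ] rot [ 3.1381e+00  1.5000e-03 -6.7050e-01] F [-0.95  0.79 -0.18] w -0.0006
shift mm [-0.1 -2.6 15. ] turn deg [ 0.2   0.08 -0.09]
```

Cap 3 stopped at 0.0741 with 7.8 N, so it is home. On to cap 4.

```bash
python3 -m handwheel '[[0,-0.0026,0.001,0.2,0,0,0],[0,-0.0026,0.005,0.2,0,0,0],[0,-0.0026,0.009,0.2,0,0,0],[0,-0.0026,0.012,0.2,0,0,0],[0,-0.0026,0.015,0.2,0,0,0]]'
python3 -m handwheel '[[0,0,0.0006,0,0,0,0],[0,0,0.0012,0,0,0,0],[0,0,0.0016,0,0,0,0],[0,0,0.0018,0,0,0,0],[0,0,0.0018,0,0,0,0]]'
python3 -m handwheel '[[0,0,0.0003,0,0,0,0],[0,0,0.0006,0,0,0,0]]'
```

```text
time: 9.25
ee_pos: [0.5209, -0.1218, 0.0759]
tool_rot: [3.142, 0.001, -0.67]
contact_force: [-0.2, 0.3, 4.1]
width: -0.0002
time: 9.67
ee_pos: [0.521, -0.1218, 0.0742]
tool_rot: [-3.141, 0.001, -0.67]
contact_force: [-0.5, 0.3, 1.7]
width: -0.0001
time: 9.83
ee_pos: [0.5212, -0.1219, 0.0741]
tool_rot: [-3.141, 0.0, -0.67]
contact_force: [-2.1, 0.1, 6.9]
width: -0.0001
```

Cap 4 is home. On to cap 5, at (0.4996,-0.1486).

```bash
python3 -m handwheel '[[0,0,-0.016,0,0,0,0],[0,0.006,-0.018,0,0,0,0],[0,0.02,-0.018,0,0,0,0],[0,0.034,-0.018,0,0,0,0],[0,0.034,-0.018,0,0,0,0]]'
python3 plan.py 0.4996 -0.1486 0.076
```

```text
time: 10.25
ee_pos: [0.4982, -0.1505, 0.091]
tool_rot: [3.141, 0.002, -0.672]
contact_force: [0.6, 1.1, -0.0]
width: -0.0001
t 10.25 pos [ 0.4982 -0.1505  0.091 ] rot [ 3.1406e+00  1.7000e-03 -6.7190e-01] F [ 0.58  1.05 -0.02] w -0.0001
shift mm [-0.  -2.4 15. ] turn deg [ 0.06  0.1  -0.17]
```

```bash
python3 -m handwheel '[[0,-0.0024,0.001,0,0,0,0],[0,-0.0024,0.005,0,0,0,0],[0,-0.0024,0.009,0,0,0,0],[0,-0.0024,0.012,0,0,0,0],[0,-0.0024,0.015,0,0,0,0]]'
python3 -m handwheel '[[0,0,0.0006,0,0,0,0],[0,0,0.0012,0,0,0,0],[0,0,0.0016,0,0,0,0],[0,0,0.0018,0,0,0,0],[0,0,0.0018,0,0,0,0]]'
python3 -m handwheel '[[0,0,0.0003,0,0,0,0],[0,0,0.0006,0,0,0,0]]'
```

```text
time: 10.67
ee_pos: [0.4998, -0.1484, 0.0757]
tool_rot: [3.141, 0.002, -0.671]
contact_force: [-1.5, 0.5, 3.4]
width: 0.0
time: 11.08
ee_pos: [0.4999, -0.1484, 0.0741]
tool_rot: [3.141, 0.001, -0.671]
contact_force: [-1.7, -0.3, 2.6]
width: 0.0
time: 11.25
ee_pos: [0.5002, -0.1484, 0.0741]
tool_rot: [3.141, 0.001, -0.671]
contact_force: [-1.5, -0.1, 7.7]
width: 0.0001
```

Cap 5 is home. On to cap 6, at (0.4785,-0.1752).

```bash
python3 -m handwheel '[[0,0,-0.016,0,0,0,0],[0,0.006,-0.018,0,0,0,0],[0,0.02,-0.018,0,0,0,0],[0,0.034,-0.018,0,0,0,0],[0,0.034,-0.018,0,0,0,0]]'
python3 plan.py 0.4785 -0.1752 0.076
```

```text
time: 11.67
ee_pos: [0.4777, -0.1765, 0.0915]
tool_rot: [3.14, 0.001, -0.673]
contact_force: [0.1, 0.2, 0.6]
width: 0.0002
t 11.67 pos [ 0.4777 -0.1765  0.0915] rot [ 3.1401e+00  1.0000e-03 -6.7290e-01] F [0.07 0.24 0.63] w 0.0002
shift mm [-0.2 -1.5 15.5] turn deg [ 0.08  0.06 -0.23]
```

```bash
python3 -m handwheel '[[0,-0.0015,0.001,0,0,0,0],[0,-0.0015,0.005,0,0,0,0],[0,-0.0015,0.009,0,0,0,0],[0,-0.0015,0.012,0,0,0,0],[0,-0.0015,0.0155,0,0,0,0]]'
python3 -m handwheel '[[0,0,0.0006,0,0,0,0],[0,0,0.0012,0,0,0,0],[0,0,0.0016,0,0,0,0],[0,0,0.0018,0,0,0,0],[0,0,0.0018,0,0,0,0]]'
python3 -m handwheel '[[0,0,0.0003,0,0,0,0],[0,0,0.0006,0,0,0,0]]'
```

```text
time: 12.08
ee_pos: [0.4789, -0.175, 0.0757]
tool_rot: [3.14, 0.001, -0.672]
contact_force: [-1.2, 1.2, 3.7]
width: -0.0
time: 12.5
ee_pos: [0.479, -0.1751, 0.0741]
tool_rot: [3.14, 0.001, -0.672]
contact_force: [-0.9, 0.5, 3.1]
width: 0.0001
time: 12.67
ee_pos: [0.4793, -0.1752, 0.0741]
tool_rot: [3.141, -0.0, -0.672]
contact_force: [-1.0, 0.1, 8.7]
width: 0.0001
```

Cap 6 is home. I'll lift clear straight up, let the arm settle, and check the picture.

```bash
python3 -m handwheel '[[0,0,-0.02,0,0,0,0],[0,0,-0.05,0,0,0,0],[0,0,-0.08,0,0,0,0],[0,0,-0.11,0,0,0,0],[0,0,-0.14,0,0,0,0]]'
python3 -m handwheel '[[-0.035,0,-0.01,0,0,0,0],[-0.07,0,-0.01,0,0,0,0],[-0.1,0,-0.01,0,0,0,0],[-0.1,0,-0.01,0,0,0,0],[-0.1,0,-0.01,0,0,0,0]]'
python3 - <<'E'
from workcell import manip
import cv2,numpy as np
a=manip.capture("scene")["pixels"][200:300,140:330,::-1]; b=cv2.imread("pics/scene0.png")[200:300,140:330]
cv2.imwrite("pics/end.png",cv2.resize(np.vstack([b,a]),None,fx=3,fy=3,interpolation=2))
E
```

```text
time: 13.08
ee_pos: [0.479, -0.1749, 0.2149]
tool_rot: [3.14, 0.001, -0.672]
contact_force: [0.3, -0.2, 0.2]
width: 0.0002
time: 13.5
ee_pos: [0.4003, -0.1121, 0.225]
tool_rot: [3.141, -0.001, -0.672]
contact_force: [-0.7, -0.5, -0.2]
width: 0.0001
```

View pics/end.png

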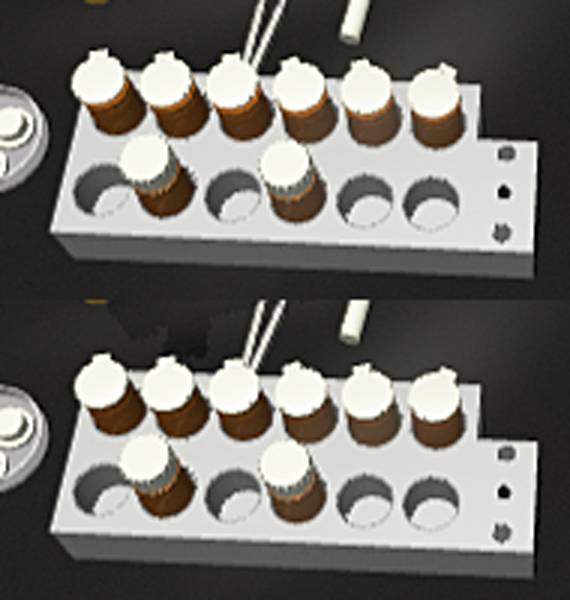

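The before/after crops show all six caps lower, with flanges on the glass. The vials are upright, and the screw-cap vials, dish, tweezers and marker have not moved.

```bash
python3 -m handwheel '[[0,0,0,0,0,0,0],[0,0,0,0,0,0,0]]'; python3 -c "
from workcell import manip
manip.job_done()"
```

```text
time: 13.72
ee_pos: [0.4013, -0.1131, 0.2247]
tool_rot: [3.14, 0.0, -0.672]
contact_force: [0.2, 0.4, 0.7]
width: -0.0002
the job is handed in; nothing more can be done
```

I pressed all six caps home in order from the notched corner with closed fingertips, and handed the job in at about 13.7 s.

- **Pressing:** Each cap slid at about 4 N and then stopped with the fingertip at z = 0.0741 m, against a nominal home height of 0.074 m. The highest force I read at the stops was about 9 N, well under the 40 N limit.
- **Final picture:** All six flanges sit on the glass and the vials stand upright in their pockets. In that picture the screw-cap vials, dish, tweezers and marker look unmoved. The beaker and dropper bottle were outside the final crop, so I did not re-check them, but the arm never went near them.
- **At hand-in:** The arm was raised clear at z = 0.22 m and touching nothing.
- **Disagreement:** The camera estimates of the block position differed by up to about 5 mm between views. I used a middle value, which was close enough for the 27 mm caps. No check failed.

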